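Free the pawl and bring the hold-down plate onto the carton pile

ROBOT

A 6-joint arm with a two-finger parallel gripper is mounted at the origin on the work surface. World frame = base frame: x ahead of the robot, y to its left, z up, the work surface at z = 0. Lengths are in m, angles in rad, forces in N, time in s.
With the tool pointing down it reaches from about 0.35 to 0.875 m from the base axis. Payload 4.2 kg.
Tool frame: the origin (TCP) lies on the front face of the gripper's body, between the roots of the fingers; the fingertips stand 73 mm ahead of it and the grasp point (between the pads) lies 54 mm ahead of it (manip.tip_reach is the z of the fingertips in the tool frame, in m); z points along the fingers, y is the line along which they close (so a half turn about z gives the same grasp; the last joint's range is limited). The gripper opens to 85 mm and grips with 20 to 120 N. Pads are 22 mm wide; open, the fingers measure 114 mm over their backs; the gripper's body (76 mm by 85 mm) begins 54 mm behind the grasp point. The pads swing forward as they close: fully open they stand 13 mm farther back than shut.
Start: joints at [-0.959, 0.385, 0.008, 0, -1.194, -0.259], TCP at [0.216, -0.586, 0.304] pointing down, gripper open.
Joint ranges: [-3.14, 3.14], [-1.21, 2.06], [-1.07, 1.41], [-3.16, 2.05], [-2.99, -0.16], [-3.1, 3.1]. Speed limits (rad/s): [2.79, 2.79, 3.14, 3.14, 3.14, 3.14].

INTERFACE

Orientations are given as a unit quaternion [x, y, z, w].
In Python, from cell import manip gives the robot as it stands.
- The arm moves only by the tool jog_arm, never from a script. Its argument "series" is a list of rows, each an object of numbers: "dx", "dy", "dz": the shift along the tool's x, y, z in m; "spin": the turn about the tool's z in degrees; "claw": the finger opening in m, from 0 to 0.0854. In form: [{"dx": .., "dy": .., "dz": .., "spin": .., "claw": ..}, ...]. A call has 1 to 20 rows; each row is the pose to reach, as a shift and turn from the pose commanded when the call began, along the tool's axes at that moment; what a row does not reach only later rows make up. A row lasts 1/12 s, in which the tool goes at most 41.7 mm and 7.16 degrees, less where a joint would pass 70% of its speed; a pose out of reach is approached as far as the arm can. A call with a gripper value outside its range is refused whole. The fingers move at their own pace and stop on an object; the grip force is fixed at half the most. Time passes only in rows, so rows that repeat a pose let the fingers close. It gives the time, the measured TCP pose, the force, the opening and the grip force at its end, in the units of the state.
- manip.observe(): the state, without advancing time (a new reading comes with each control period).
- manip.grab_frame(name): name is "scene" or "top" or "wrist"; returns the picture (400x640x3 uint8, blue, green, red); there is no depth.
- manip.calibration(name): a dict with "vertical_fov" (degrees; the focal length in pixels is half the picture's height over the tangent of half this angle, whatever the lens; pixels are square), "cx", "cy" (the principal point, pixels), "distortion" ([k1, k2, p1, p2, k3] as OpenCV has them; the pictures are not rectified), "rvec" (rotation vector, rad) and "tvec" (3), from world to camera coordinates, as OpenCV has them. Camera axes: x right, y down, z forward; pixel columns grow to the right and rows downward; lengths in m; the calibration is good to about 2 mm. A picture is of the moment at which its call begins: read the wrist's pose just before it. calibration takes no time and is no camera call; for the wrist camera it gives the pose at the moment of the call.
- manip.sign_off(): hands the job in; it is judged then, once.
The state is a dict: "time": time; "joints": joint angles; "qvel": joint speeds; "joint_efforts": joint torques, N m; "position": TCP position; "tcp_rot": TCP orientation; "contact_force": force on the tool from outside, world axes, zero at the start; "wrist_torque": the same for the moment, N m; "grip_width": opening from 0.0 (shut) to 1.0 (fully open); "grasp_force": force on a finger pad.
Only numpy, scipy, OpenCV 4.12 (cv2) and the standard library are available. Lean on these libraries where they do the work, as an engineer would, in place of code of your own. Each camera call takes 0.05 s, during which the arm holds its last target. There are 200 camera calls.

TASK

With the release rod from the rubber mat, flick the press's pawl lever up and right over past upright so that it stays thrown back, without touching the pawl with the gripper. Then lower the hold-down plate gently until it rests flat on the pile of folded cartons (piles differ in height), and have the rod lying back on its mat at the end. Leave the pile straight and the other things where they are.

Things in the scene. Friction and masses are not known exactly. Their poses are not given: they have to be found in the camera images.
- press: Hold-down press, fixed: grey base plate 200 x 320 mm (its top 15 mm above the origin), aluminium column 40 x 40 mm up to 325 mm, steel ratchet teeth on one face. Origin on the column's axis, 0 to 20 mm above the bench; z up, the toothed face and the hold-down plate are on the -y side, the pawl lever is on the -x side (towards the robot).
- carriage (a joint): Carriage (about 0.9 kg) that slides on the column and carries the hold-down plate, the handle and the pawl. Value in m: 0 at the start, grows as it goes down (stop at 0.15); the plate meets the pile at 0.055 to 0.10. It is stiff: it stays where it is left and needs 2 to 5 N of push to go down, 20 N to go up. With the pawl engaged it goes down only 2 mm.
- handle (a point): Centre of the carriage's handle: a black round bar, 20 mm diameter, 110 mm long along the press's y, on two posts (10 mm thick, 45 mm either side of the bar's middle), 55 mm above the grey plate. Axes as the press. Can be gripped from above across x.
- plate_under (a point): Centre of the underside of the hold-down plate, a grey plate 130 (x) x 150 (y) x 12 mm below the handle; moves with the carriage. The handle's centre is 67 mm above and 10 mm to -y of it. Axes as the press.
- pawl (a joint): Pawl hinge, its axis along the press's x. Value in rad: 0 = engaged in the teeth with the lever level; grows as the lever's free end is lifted; free of the teeth from about 0.2; lever upright at 1.57; stop at 2.0. It swings easily (under 2 N at the lever): let go below about 1.65 it falls back and engages, beyond that it falls over and stays thrown back.
- pawl_pivot (a point): Point on the pawl's hinge axis at the lever's mid-plane, 60 mm to the press's -x and 34 mm to -y of the column's axis; moves with the carriage. At the start the lever, a steel bar 95 mm long, 20 mm wide (x), 10 mm thick, runs level from here to -y, its middle 58 mm above the top of the hold-down plate, nothing beneath it. A block 26 mm wide at its free end is 5 mm below its middle line too.
- pawl_tip (a point): Middle of the lever near its free end, 90 mm from the hinge axis; moves with the pawl. The lever ends 8 mm beyond it.
- top_carton: Uppermost folded carton, loose on the pile under the hold-down plate: brown board 150 (x) x 160 (y) x 24 mm, 0.4 kg. Origin at the centre of its underside, z up. The height of the pile varies by 45 mm.
- mat: Black rubber mat 300 (x) x 160 (y) x 4 mm, fixed on the bench. Origin at the centre of its underside, z up.
- rod_handle (a point): Release rod lying on the mat, 0.18 kg: this is the centre of its square wooden handle 100 x 24 x 24 mm; x points along the rod to its tip. A round steel shaft of 12 mm diameter continues on the same axis from the handle's front end (50 mm ahead of this point) to the tip (170 mm ahead). It balances about 35 mm ahead of this point, still within the handle. The handle is 12 mm to each side and below this point.
- parts_bin: Bystander: open yellow parts bin 170 x 100 x 75 mm. Leave it. Origin at the centre of its underside.
- small_carton: Bystander: closed brown carton 100 x 80 x 120 mm high. Leave it. Origin at the centre of its underside.
- tape_dispenser: Bystander: grey desk tape dispenser 150 x 55 x 87 mm high. Leave it. Origin at the centre of its underside.
Not all that is in view belongs to the job. There is more than one size of the part that bears rod_handle; the job needs the larger.

How it is judged:
On the way, in this order (a step that is already met when the one before it is completed fails the run):
1. the pawl lever is flicked over past upright and stays thrown back while the plate is still up (value of joint pawl above 1.75 rad and value of joint carriage below 0.03 m), for 0.2 s.
2. the hold-down plate has been lowered onto the pile (z of plate_under in the frame of top_carton between 0.018 and 0.0275 m), for 0.2 s.
At the end, for the whole second after the job is handed in: The pawl is thrown back past upright (over 1.75 rad), the hold-down plate rests on the top carton (gap under 3.5 mm), and the rod lies at rest on its mat: its handle's centre over the mat and no more than 18 mm above its surface (all of step 2 and value of joint pawl above 1.75 rad and x of rod_handle in the frame of mat between -0.15 and 0.15 m and y of rod_handle in the frame of mat between -0.08 and 0.08 m and z of rod_handle in the frame of mat below 0.022 m and linear speed of rod below 0.02 m/s and horizontal distance between plate_under and top_carton below 0.03 m); the robot touches nothing.
It fails at once if the gripper or arm touches the pawl itself (it is for the rod) (contact force between any of the fingers, the arm and pawl above 1 N).
It fails at once if the plate comes down on the pile faster than 0.12 m/s or presses it with over 100 N (contact force between carriage and top_carton above 100 N or (velocity of joint carriage above 0.12 m/s and z of plate_under in the frame of top_carton below 0.034 m)).
It fails at once if the top carton is shifted more than 25 mm (distance of top_carton from where it was at the start of the episode above 0.025 m).
It fails at once if the parts bin, the small carton or the tape dispenser is moved more than 30 mm (distance of any of parts_bin, small_carton, tape_dispenser from where it was at the start of the episode above 0.03 m).
It also fails if it takes over 67 s, if anything falls off the work surface, if the arm or the gripper's body presses on something with over 40 N, if the wrist force passes 120 N, or if a joint passes its speed limit or range.

## Working session

There is one attempt and no reset: what is moved stays moved. The work goes in short steps, Python scripts to look and compute and a tool call to move; the robot and the scene stay as the last step left them, time stands still between calls to the robot, and variables do not carry over. Pictures are saved under pics/ and viewed, at most 10 in all, crops included, and the job is handed in when it is done.

Besides the shell and the picture viewer there is one more tool, called after "Request:" by a JSON object that holds its "api" and its "payload". jog_arm: Moves the arm, as the interface text tells. Its arguments: {"type":"object","properties":{"series":{"type":"array","items":{"type":"object","properties":{"dx":{"type":"number"},"dy":{"type":"number"},"dz":{"type":"number"},"spin":{"type":"number"},"claw":{"type":"number"}}}}},"required":["series"]}

```bash
mkdir -p pics; python3 - <<'E'
from cell import manip
import cv2
for n in("scene","top"):
    im=manip.grab_frame(n); cv2.imwrite(f"pics/{n}0.png",im)
    c=manip.calibration(n); print(n,c)
s=manip.observe(); print(s)
E
```

```text
scene {'vertical_fov': 50.91614296749859, 'cx': 317.5050272703894, 'cy': 203.45644102398975, 'distortion': array([-0.02147318,  0.        ,  0.        ,  0.        ,  0.        ]), 'rvec': array([ 0.70168529,  2.5579604 , -1.25268686]), 'tvec': array([ 0.5078636 , -0.06016238,  1.66678126])}
top {'vertical_fov': 47.704254205364, 'cx': 329.89613020469886, 'cy': 199.21281707514552, 'distortion': array([-0.10228922,  0.        ,  0.        ,  0.        ,  0.        ]), 'rvec': array([ 2.12772711, -2.13512896,  0.20537884]), 'tvec': array([-0.03940553,  0.61747547,  1.40894653])}
{'time': 0.1, 'joints': array([-9.59376598e-01,  3.85454976e-01,  6.75221767e-03, -4.18009915e-04,
       -1.19400193e+00, -2.58577380e-01]), 'qvel': array([ 0.00021544, -0.00139482,  0.00163179,  0.00155082,  0.00066385,
        0.00076785]), 'joint_efforts': array([-2.15179812e-04, -3.93320167e+01,  1.88930494e+01,  4.19799238e+00,
       -2.59039683e-03,  9.95903946e-06]), 'position': array([ 0.21585073, -0.58613322,  0.30294424]), 'tcp_rot': array([-1.75431455e-01,  9.84491166e-01,  9.47184345e-04, -2.25922555e-04]), 'contact_force': array([-0.09080011,  0.01172178, -0.1466196 ]), 'wrist_torque': array([-0.04387145, -0.04007499,  0.0310648 ]), 'grasp_force': 0.0, 'grip_width': 1.0003774281033284}
```

View pics/scene0.png

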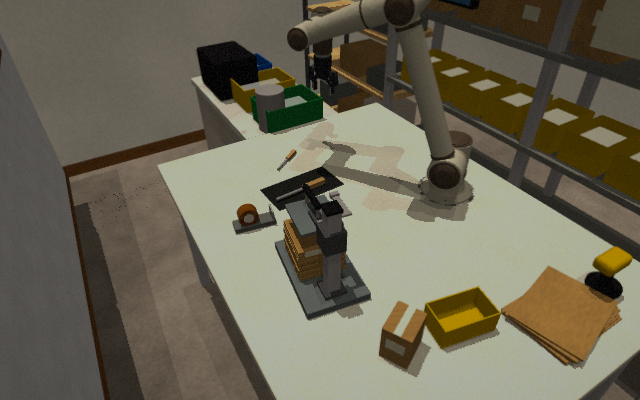

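View pics/top0.png

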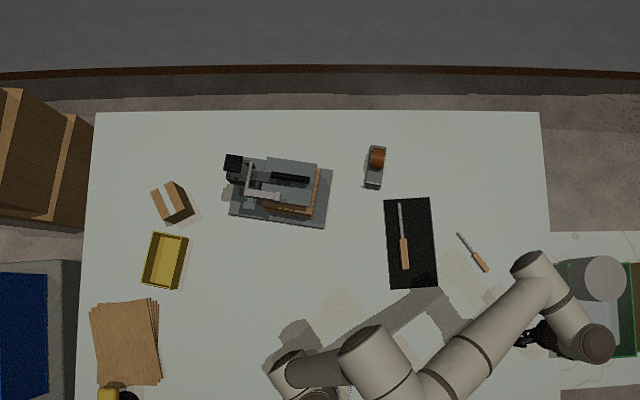

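The mat rod, handle (404,254) and tip (399,205), is clearly longer than the loose rod at (480,262), and it lies on the black mat. It is therefore the candidate for the larger one. I'll confirm this in one enlarged crop.

```bash
cat > h.py <<'E'
import cv2,numpy as np
from cell import manip
def cam(n,c=None):
    c=c or manip.calibration(n); f=200/np.tan(np.radians(c['vertical_fov']/2))
    return np.array([[f,0,c['cx']],[0,f,c['cy']],[0,0,1]]),np.array(c['distortion']),cv2.Rodrigues(np.array(c['rvec']))[0],np.array(c['tvec'])
def ray(n,uv,c=None):
    K,D,R,t=cam(n,c); p=cv2.undistortPoints(np.array([[uv]],float),K,D)[0,0]
    return -R.T@t,R.T@np.array([p[0],p[1],1])
def onz(n,uv,z,c=None):
    o,d=ray(n,uv,c); return o+d*(z-o[2])/d[2]
def proj(n,P,c=None):
    K,D,R,t=cam(n,c); return cv2.projectPoints(np.atleast_2d(P).astype(float),cv2.Rodrigues(R)[0],t,K,D)[0][:,0]
def two(a,ua,b,ub,ca=None,cb=None):
    o,d=ray(a,ua,ca);p,e=ray(b,ub,cb); s=np.linalg.lstsq(np.c_[d,-e],p-o,rcond=None)[0]
    A=o+d*s[0];B=p+e*s[1]; return (A+B)/2,np.linalg.norm(A-B)
E
python3 - <<'E'
from h import *
np.set_printoptions(precision=4,suppress=True)
im=cv2.imread('pics/top0.png')
a=cv2.resize(im[135:240,210:345],None,fx=4.4,fy=4.4,interpolation=cv2.INTER_CUBIC)
b=cv2.resize(im[190:300,375:500],None,fx=1.6,fy=1.6,interpolation=cv2.INTER_CUBIC)
c=np.zeros((a.shape[0],800,3),np.uint8); c[:,:a.shape[1]]=a; c[:b.shape[0],a.shape[1]+5:a.shape[1]+5+b.shape[1]]=b
cv2.imwrite('pics/crop.png',c)
s=cv2.imread('pics/scene0.png')
cv2.imwrite('pics/cs.png',cv2.resize(s[170:320,235:385],None,fx=3.9,fy=3.9,interpolation=cv2.INTER_CUBIC))
hsv=cv2.cvtColor(im,cv2.COLOR_BGR2HSV)
m=cv2.inRange(hsv,(5,80,90),(25,255,255)); r=m.copy(); m[:]=0; m[190:300,375:500]=r[190:300,375:500]
for k in cv2.findContours(m,0,2)[0]:
    if cv2.contourArea(k)>20:
        q=cv2.minAreaRect(k); print(q)
        for p in cv2.boxPoints(q): print('  ',p,onz('top',p,.028))
k=cv2.inRange(hsv,(0,0,0),(180,255,45)); w=k.copy(); k[:]=0; k[190:300,375:445]=w[190:300,375:445]
q=cv2.minAreaRect(max(cv2.findContours(k,0,2)[0],key=cv2.contourArea)); print('mat',q,onz('top',q[0],.004))
for p in cv2.boxPoints(q): print('  ',p,onz('top',p,.004))
print('rodtip',onz('top',(399,203),.016))
E
```

```text
((480.7961730957031, 261.8807678222656), (22.014156341552734, 4.911524295806885), 52.12501525878906)
   [472.1 254.7] [ 0.4364 -0.5074  0.028 ]
   [475.9769 251.6846] [ 0.4461 -0.521   0.028 ]
   [489.4923 269.0615] [ 0.3887 -0.5634  0.028 ]
   [485.6154 272.0769] [ 0.3791 -0.5498  0.028 ]
((404.0940856933594, 253.44058227539062), (30.74664878845215, 6.865756511688232), 84.2894058227539)
   [399.1486 238.4851] [ 0.4915 -0.2675  0.028 ]
   [405.9802 237.802 ] [ 0.4936 -0.2901  0.028 ]
   [409.0396 268.396 ] [ 0.3943 -0.297   0.028 ]
   [402.2079 269.0792] [ 0.3923 -0.2747  0.028 ]
mat ((410.2940979003906, 242.82351684570312), (89.88829040527344, 47.3984375), 85.60128784179688) [ 0.4791 -0.3083  0.004 ]
   [383.2176 199.8294] [ 0.6244 -0.2216  0.004 ]
   [430.4765 196.1941] [ 0.6365 -0.3828  0.004 ]
   [437.3706 285.8176] [ 0.3371 -0.3936  0.004 ]
   [390.1117 289.4529] [ 0.3272 -0.2372  0.004 ]
rodtip [ 0.6113 -0.2727  0.016 ]
```

View pics/crop.png

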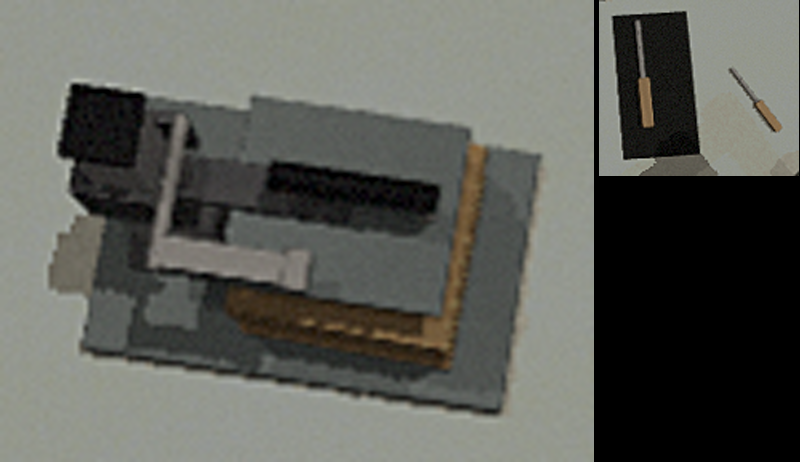

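View pics/cs.png

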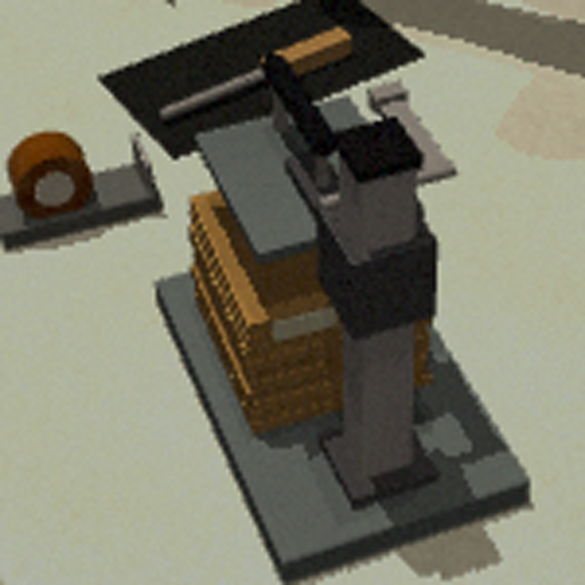

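The crops show two rods. The one on the black mat is markedly larger (handle about 100 mm against about 72 mm), so I'll use it. In the top view the press's column cap is at (233.6,163.4), the lever runs from (246,192) to (278,196), and the handle bar is at (290,177).

```bash
python3 - <<'E'
from h import *
np.set_printoptions(precision=4,suppress=True)
T=lambda x,y:(210+x/4.4,135+y/4.4); S=lambda x,y:(235+x/3.9,170+y/3.9)
for n,a,b in [('cap',(104,125),(381,147)),('block',(296,268),(388,95)),('barfar(-y)end',(437,197),(274,62)),('bar mid',(353,186),(300,103)),('lever corner',(156,262),(452,172))]:
    print(n,*two('top',T(*a),'scene',S(*b)))
for z in(.015,.025,.035):
  print(z,[onz('top',T(*p),z)[:2] for p in((80,352),(500,412),(540,155))],[onz('scene',S(*p),z)[:2] for p in((157,285),(528,490))])
# rod
h=(onz('top',(404.1,253.4),.028)); print(h)
s=manip.observe(); from scipy.spatial.transform import Rotation as Ro
print(Ro.from_quat(s['tcp_rot']).as_matrix())
E
```

```text
cap [0.6634 0.2192 0.3306] 0.0036234275599508216
block [0.587  0.1068 0.2704] 0.001957150299048664
barfar(-y)end [0.634  0.0185 0.264 ] 0.0015401138838643733
bar mid [0.6416 0.0721 0.2624] 0.0016442057003060676
lever corner [0.5917 0.1971 0.2629] 0.003912771955587511
0.015 [array([0.5725, 0.296 ]), array([ 0.5264, -0.021 ]), array([ 0.7243, -0.052 ])] [array([ 0.7207, -0.0533]), array([0.578 , 0.2955])]
0.025 [array([0.571 , 0.2938]), array([ 0.5253, -0.021 ]), array([ 0.7218, -0.0518])] [array([ 0.7246, -0.0433]), array([0.5833, 0.302 ])]
0.035 [array([0.5695, 0.2917]), array([ 0.5241, -0.021 ]), array([ 0.7193, -0.0516])] [array([ 0.7284, -0.0333]), array([0.5886, 0.3084])]
[ 0.4428 -0.2823  0.028 ]
[[-0.9384 -0.3454 -0.0008]
 [-0.3454  0.9384  0.0018]
 [ 0.0001  0.0019 -1.    ]]
```

Request:
{"api": "jog_arm", "payload": {"series": [{"dx": -0.342,"dy": 0.199,"dz": 0.08,"spin": 16.5},{"dx": -0.342,"dy": 0.199,"dz": 0.08,"spin": 16.5},{"dx": -0.342,"dy": 0.199,"dz": 0.08,"spin": 16.5},{"dx": -0.342,"dy": 0.199,"dz": 0.08,"spin": 16.5},{"dx": -0.342,"dy": 0.199,"dz": 0.08,"spin": 16.5},{"dx": -0.342,"dy": 0.199,"dz": 0.08,"spin": 16.5},{"dx": -0.342,"dy": 0.199,"dz": 0.08,"spin": 16.5},{"dx": -0.342,"dy": 0.199,"dz": 0.08,"spin": 16.5},{"dx": -0.342,"dy": 0.199,"dz": 0.08,"spin": 16.5},{"dx": -0.342,"dy": 0.199,"dz": 0.08,"spin": 16.5},{"dx": -0.342,"dy": 0.199,"dz": 0.08,"spin": 16.5},{"dx": -0.342,"dy": 0.199,"dz": 0.08,"spin": 16.5},{"dx": -0.342,"dy": 0.199,"dz": 0.08,"spin": 16.5},{"dx": -0.342,"dy": 0.199,"dz": 0.08,"spin": 16.5}]}}

```text
invalid input
```

```bash
python3 - <<'E'
from h import *
np.set_printoptions(precision=4,suppress=True)
from scipy.spatial.transform import Rotation as Ro
s=manip.observe(); c=manip.calibration('wrist'); im=manip.grab_frame('wrist'); cv2.imwrite('pics/w1.png',im)
R=Ro.from_quat(s['tcp_rot']).as_matrix();print(s['position'],R)
hsv=cv2.cvtColor(im,cv2.COLOR_BGR2HSV)
m=cv2.inRange(hsv,(5,80,80),(25,255,255))
k=max(cv2.findContours(m,0,2)[0],key=cv2.contourArea); q=cv2.minAreaRect(k); print(q)
P=np.array([onz('wrist',p,.028,c) for p in cv2.boxPoints(q)]); print(P); C=P.mean(0)
print('centre',C,'in tool',R.T@(C-s['position']))
E
```

```text
[ 0.2159 -0.5861  0.3029] [[-0.9384 -0.3454 -0.0008]
 [-0.3454  0.9384  0.0018]
 [ 0.0001  0.0019 -1.    ]]
((302.9072265625, 301.8533935546875), (40.98506164550781, 10.462669372558594), 70.20112609863281)
[[ 0.3805 -0.5698  0.028 ]
 [ 0.3701 -0.5584  0.028 ]
 [ 0.4264 -0.517   0.028 ]
 [ 0.4376 -0.5288  0.028 ]]
centre [ 0.4036 -0.5435  0.028 ] in tool [-0.191  -0.0254  0.2749]
```

View pics/w1.png

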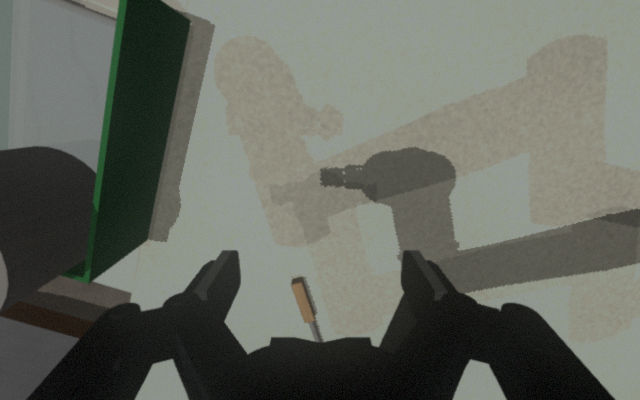

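The call was refused, so the arm hasn't moved. The wrist view shows only the small loose rod at (303,300). I'll retry with every field given in each row.

Request:
{"api": "jog_arm", "payload": {"series": [{"dx": -0.342,"dy": 0.199,"dz": 0.08,"spin": 16.5,"claw": 0.085},{"dx": -0.342,"dy": 0.199,"dz": 0.08,"spin": 16.5,"claw": 0.085},{"dx": -0.342,"dy": 0.199,"dz": 0.08,"spin": 16.5,"claw": 0.085},{"dx": -0.342,"dy": 0.199,"dz": 0.08,"spin": 16.5,"claw": 0.085},{"dx": -0.342,"dy": 0.199,"dz": 0.08,"spin": 16.5,"claw": 0.085},{"dx": -0.342,"dy": 0.199,"dz": 0.08,"spin": 16.5,"claw": 0.085},{"dx": -0.342,"dy": 0.199,"dz": 0.08,"spin": 16.5,"claw": 0.085},{"dx": -0.342,"dy": 0.199,"dz": 0.08,"spin": 16.5,"claw": 0.085},{"dx": -0.342,"dy": 0.199,"dz": 0.08,"spin": 16.5,"claw": 0.085},{"dx": -0.342,"dy": 0.199,"dz": 0.08,"spin": 16.5,"claw": 0.085},{"dx": -0.342,"dy": 0.199,"dz": 0.08,"spin": 16.5,"claw": 0.085},{"dx": -0.342,"dy": 0.199,"dz": 0.08,"spin": 16.5,"claw": 0.085},{"dx": -0.342,"dy": 0.199,"dz": 0.08,"spin": 16.5,"claw": 0.085}]}}

```text
time: 1.23
position: [0.468, -0.2814, 0.2237]
tcp_rot: [-0.033, 0.999, 0.0, -0.0]
contact_force: [0.0, -0.7, -0.9]
grip_width: 0.995
grasp_force: 0.0
```

```bash
python3 - <<'E'
from h import *
np.set_printoptions(precision=4,suppress=True)
from scipy.spatial.transform import Rotation as Ro
s=manip.observe(); c=manip.calibration('wrist'); im=manip.grab_frame('wrist'); cv2.imwrite('pics/w2.png',im)
R=Ro.from_quat(s['tcp_rot']).as_matrix();print(s['position'],R)
hsv=cv2.cvtColor(im,cv2.COLOR_BGR2HSV)
m=cv2.inRange(hsv,(5,80,80),(25,255,255))
k=max(cv2.findContours(m,0,2)[0],key=cv2.contourArea); q=cv2.minAreaRect(k); print(q)
P=np.array([onz('wrist',p,.028,c) for p in cv2.boxPoints(q)]); print(P); C=P.mean(0)
print('centre',C,'in tool',R.T@(C-s['position']))
E
```

```text
[ 0.468  -0.2814  0.2237] [[-0.9979 -0.0653 -0.0007]
 [-0.0653  0.9979  0.0001]
 [ 0.0007  0.0002 -1.    ]]
((319.0, 150.0), (72.0, 24.0), 90.0)
[[ 0.3948 -0.2981  0.028 ]
 [ 0.3934 -0.2763  0.028 ]
 [ 0.4609 -0.2711  0.028 ]
 [ 0.4624 -0.2946  0.028 ]]
centre [ 0.4279 -0.285   0.028 ] in tool [ 0.0402 -0.001   0.1957]
```

View pics/w2.png

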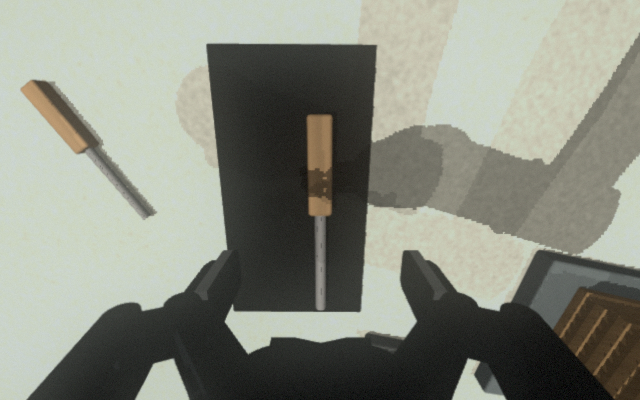

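The view shows the larger rod lying straight along the tool axis, handle at rows 114–216, col 319, centred between the fingers. I'll descend and grip.

Request:
{"api": "jog_arm", "payload": {"series": [{"dx": 0,"dy": -0.001,"dz": 0.04,"spin": 0,"claw": 0.085},{"dx": 0,"dy": -0.001,"dz": 0.08,"spin": 0,"claw": 0.07},{"dx": 0,"dy": -0.001,"dz": 0.11,"spin": 0,"claw": 0.06},{"dx": 0,"dy": -0.001,"dz": 0.13,"spin": 0,"claw": 0.05},{"dx": 0,"dy": -0.001,"dz": 0.142,"spin": 0,"claw": 0.045},{"dx": 0,"dy": -0.001,"dz": 0.144,"spin": 0,"claw": 0.04},{"dx": 0,"dy": -0.001,"dz": 0.144,"spin": 0,"claw": 0.01},{"dx": 0,"dy": -0.001,"dz": 0.144,"spin": 0,"claw": 0.01},{"dx": 0,"dy": -0.001,"dz": 0.144,"spin": 0,"claw": 0.01},{"dx": 0,"dy": -0.001,"dz": 0.144,"spin": 0,"claw": 0.01},{"dx": 0,"dy": -0.001,"dz": 0.144,"spin": 0,"claw": 0.01},{"dx": 0,"dy": -0.001,"dz": 0.144,"spin": 0,"claw": 0.01}]}}

```text
time: 2.28
position: [0.4684, -0.2826, 0.0804]
tcp_rot: [-0.032, 0.999, -0.0, 0.0]
contact_force: [-0.5, 0.1, 0.4]
grip_width: 0.267
grasp_force: 61.5
```

Request:
{"api": "jog_arm", "payload": {"series": [{"dx": 0,"dy": 0,"dz": -0.03,"spin": 0,"claw": 0.01},{"dx": 0,"dy": 0,"dz": -0.07,"spin": 0,"claw": 0.01},{"dx": 0,"dy": 0.01,"dz": -0.11,"spin": 0,"claw": 0.01},{"dx": 0.01,"dy": 0.02,"dz": -0.15,"spin": 0,"claw": 0.01},{"dx": 0.02,"dy": 0.03,"dz": -0.18,"spin": 2,"claw": 0.01},{"dx": 0.039,"dy": 0.05,"dz": -0.212,"spin": 4,"claw": 0.01},{"dx": 0.039,"dy": 0.09,"dz": -0.212,"spin": 6,"claw": 0.01},{"dx": 0.039,"dy": 0.13,"dz": -0.212,"spin": 8,"claw": 0.01},{"dx": 0.039,"dy": 0.17,"dz": -0.212,"spin": 10,"claw": 0.01},{"dx": 0.039,"dy": 0.21,"dz": -0.212,"spin": 12,"claw": 0.01},{"dx": 0.039,"dy": 0.25,"dz": -0.212,"spin": 12,"claw": 0.01},{"dx": 0.039,"dy": 0.29,"dz": -0.212,"spin": 12,"claw": 0.01},{"dx": 0.039,"dy": 0.33,"dz": -0.212,"spin": 12,"claw": 0.01},{"dx": 0.039,"dy": 0.37,"dz": -0.212,"spin": 12,"claw": 0.01},{"dx": 0.039,"dy": 0.41,"dz": -0.212,"spin": 12,"claw": 0.01},{"dx": 0.039,"dy": 0.443,"dz": -0.212,"spin": 12,"claw": 0.01},{"dx": 0.039,"dy": 0.443,"dz": -0.212,"spin": 12,"claw": 0.01},{"dx": 0.039,"dy": 0.443,"dz": -0.212,"spin": 12,"claw": 0.01},{"dx": 0.039,"dy": 0.443,"dz": -0.212,"spin": 12,"claw": 0.01}]}}

```text
time: 3.87
position: [0.4, 0.1568, 0.2917]
tcp_rot: [0.072, 0.997, -0.0, -0.0]
contact_force: [0.1, 0.1, -1.5]
grip_width: 0.265
grasp_force: 61.3
```

```bash
python3 - <<'E'
from h import *
im=manip.grab_frame('wrist'); s=manip.grab_frame('scene'); t=manip.grab_frame('top')
for n,i in(('w3',im),('s3',s),('t3',t)): cv2.imwrite(f'pics/{n}.png',i)
a=cv2.resize(s[150:270,270:400],(390,360),interpolation=cv2.INTER_CUBIC); b=cv2.resize(t[140:270,210:345],(405,390))
c=np.zeros((600,800,3),np.uint8); c[:200,:320]=cv2.resize(im,(320,200)); c[210:570,:390]=a; c[210:600,395:800]=b
cv2.imwrite('pics/c3.png',c)
np.set_printoptions(precision=4,suppress=True)
o=manip.observe(); print(o['position'],o['tcp_rot'],o['grasp_force'],o['contact_force'],o['joints'])
E
```

```text
[0.4005 0.1559 0.2919] [ 0.0731  0.9973 -0.0001 -0.0001] 61.327199935913086 [ 0.8161 -0.092  -2.6869] [ 0.7521  0.0564 -0.4582 -0.0001 -1.0564 -2.4692]
```

View pics/c3.png

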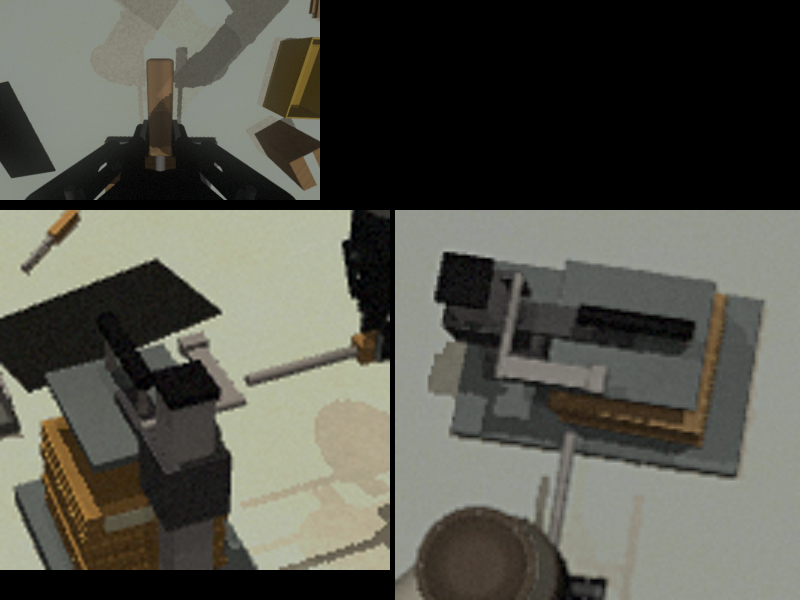

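The rod tip shows at top (267.7,215) and scene (352.3,206.7), and the lever block at top (278,196) and scene (335,194). I'll check the relative height by triangulation.

```bash
python3 - <<'E'
from h import *
np.set_printoptions(precision=4,suppress=True)
print(two('top',(267.7,214.5),'scene',(352.3,206.7)))
print('block',two('top',(278.3,196),'scene',(334.7,194.4)))
for z in (.255,.26,.265,.27):
    x=np.array([.99,-.144,0]);y=np.array([.144,.99,0]);pv=np.array([.599,.1941,z])
    # top-surface block end corners (13 wide, r=98) & lever
    Q=[pv-.098*y-.013*x+[0,0,.005],pv-.098*y+.013*x+[0,0,.005],pv-.01*x+[0,0,.005]]
    print(z,((proj('top',Q)-[210,140])*3+[395,210]).round(),((proj('scene',Q)-[270,150])*3+[0,210]).round())
E
```

```text
(array([0.5427, 0.137 , 0.227 ]), np.float64(0.000916105520427053))
block (array([0.5861, 0.1047, 0.2687]), np.float64(0.00403155753567439))
0.255 [[606. 396.]
 [610. 369.]
 [502. 379.]] [[201. 343.]
 [177. 349.]
 [242. 403.]]
0.26 [[605. 396.]
 [609. 368.]
 [501. 378.]] [[201. 338.]
 [176. 345.]
 [242. 398.]]
0.265 [[604. 395.]
 [609. 367.]
 [500. 377.]] [[201. 334.]
 [176. 341.]
 [242. 394.]]
0.27 [[604. 394.]
 [608. 366.]
 [499. 376.]] [[201. 330.]
 [176. 336.]
 [242. 390.]]
```

Request:
{"api": "jog_arm", "payload": {"series": [{"dx": -0.02,"dy": 0,"dz": 0,"spin": 0,"claw": 0.01},{"dx": -0.04,"dy": 0,"dz": 0,"spin": 0,"claw": 0.01},{"dx": -0.06,"dy": 0,"dz": 0,"spin": 0,"claw": 0.01},{"dx": -0.06,"dy": 0,"dz": 0,"spin": 0,"claw": 0.01},{"dx": -0.06,"dy": 0,"dz": 0,"spin": 0,"claw": 0.01}]}}

```text
time: 4.43
position: [0.4605, 0.1471, 0.2914]
tcp_rot: [0.074, 0.997, -0.0, -0.001]
contact_force: [-1.6, -0.3, -2.3]
grip_width: 0.263
grasp_force: 61.3
```

Request:
{"api": "jog_arm", "payload": {"series": [{"dx": 0,"dy": 0,"dz": -0.0115,"spin": 0,"claw": 0.01},{"dx": 0,"dy": 0,"dz": -0.0215,"spin": 0,"claw": 0.01},{"dx": 0,"dy": -0.001,"dz": -0.0315,"spin": 0,"claw": 0.01},{"dx": 0,"dy": 0,"dz": -0.0415,"spin": 0,"claw": 0.01},{"dx": 0,"dy": 0.002,"dz": -0.0513,"spin": 0,"claw": 0.01},{"dx": 0,"dy": 0.0053,"dz": -0.0607,"spin": 0,"claw": 0.01},{"dx": 0,"dy": 0.01,"dz": -0.0694,"spin": 0,"claw": 0.01},{"dx": 0,"dy": 0.0164,"dz": -0.0774,"spin": 0,"claw": 0.01},{"dx": 0,"dy": 0.0236,"dz": -0.0843,"spin": 0,"claw": 0.01},{"dx": 0,"dy": 0.0318,"dz": -0.09,"spin": 0,"claw": 0.01},{"dx": 0,"dy": 0.0408,"dz": -0.0945,"spin": 0,"claw": 0.01},{"dx": 0,"dy": 0.0504,"dz": -0.0976,"spin": 0,"claw": 0.01},{"dx": 0,"dy": 0.0569,"dz": -0.0988,"spin": 0,"claw": 0.01},{"dx": 0,"dy": 0.0636,"dz": -0.0994,"spin": 0,"claw": 0.01},{"dx": 0,"dy": 0.0703,"dz": -0.0993,"spin": 0,"claw": 0.01},{"dx": 0,"dy": 0.077,"dz": -0.0985,"spin": 0,"claw": 0.01},{"dx": 0,"dy": 0.079,"dz": -0.0985,"spin": 0,"claw": 0.01},{"dx": 0,"dy": 0.079,"dz": -0.0985,"spin": 0,"claw": 0.01},{"dx": 0,"dy": 0.079,"dz": -0.0985,"spin": 0,"claw": 0.01}]}}

```text
time: 6.02
position: [0.4713, 0.2265, 0.3902]
tcp_rot: [0.072, 0.997, -0.0, -0.0]
contact_force: [-0.7, 0.2, -1.8]
grip_width: 0.267
grasp_force: 61.3
```

```bash
python3 - <<'E'
from h import *
s=manip.grab_frame('scene'); t=manip.grab_frame('top')
a=cv2.resize(s[150:270,270:400],(390,360),interpolation=cv2.INTER_CUBIC); b=cv2.resize(t[140:270,210:345],(405,390))
c=np.zeros((390,800,3),np.uint8); c[:360,:390]=a; c[:,395:800]=b
cv2.imwrite('pics/c4.png',c)
np.set_printoptions(precision=4,suppress=True)
o=manip.observe(); print(o['position'],o['tcp_rot'],o['grasp_force'],o['contact_force'])
E
```

```text
[0.4713 0.2262 0.3904] [ 0.0724  0.9974 -0.0001 -0.    ] 61.287968158721924 [-0.5008 -0.5104 -1.7757]
```

View pics/c4.png

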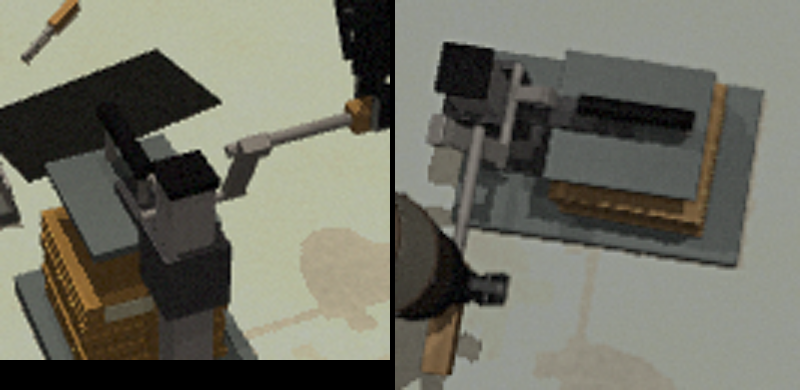

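The picture shows the lever leaning past upright with the rod shaft at its end on the -y side. I'll retreat along the rod and carry it back to the mat.

Request:
{"api": "jog_arm", "payload": {"series": [{"dx": 0,"dy": -0.006,"dz": 0,"spin": 0,"claw": 0.01},{"dx": 0,"dy": -0.015,"dz": 0,"spin": 0,"claw": 0.01},{"dx": 0.03,"dy": -0.015,"dz": 0,"spin": 0,"claw": 0.01},{"dx": 0.06,"dy": -0.015,"dz": 0,"spin": 0,"claw": 0.01},{"dx": 0.08,"dy": -0.04,"dz": 0,"spin": 0,"claw": 0.01},{"dx": 0.08,"dy": -0.08,"dz": 0,"spin": 0,"claw": 0.01},{"dx": 0.08,"dy": -0.12,"dz": 0.01,"spin": 0,"claw": 0.01},{"dx": 0.08,"dy": -0.16,"dz": 0.02,"spin": 0,"claw": 0.01},{"dx": 0.08,"dy": -0.2,"dz": 0.03,"spin": -2,"claw": 0.01},{"dx": 0.08,"dy": -0.24,"dz": 0.04,"spin": -4,"claw": 0.01},{"dx": 0.07,"dy": -0.28,"dz": 0.05,"spin": -6,"claw": 0.01},{"dx": 0.05,"dy": -0.32,"dz": 0.06,"spin": -8,"claw": 0.01},{"dx": 0.03,"dy": -0.355,"dz": 0.07,"spin": -10,"claw": 0.01},{"dx": 0.01,"dy": -0.39,"dz": 0.08,"spin": -12,"claw": 0.01},{"dx": -0.01,"dy": -0.425,"dz": 0.09,"spin": -12,"claw": 0.01},{"dx": -0.03,"dy": -0.455,"dz": 0.1,"spin": -12,"claw": 0.01},{"dx": -0.05,"dy": -0.485,"dz": 0.11,"spin": -12,"claw": 0.01},{"dx": -0.07,"dy": -0.504,"dz": 0.13,"spin": -12,"claw": 0.01},{"dx": -0.07,"dy": -0.504,"dz": 0.16,"spin": -12,"claw": 0.01},{"dx": -0.07,"dy": -0.504,"dz": 0.19,"spin": -12,"claw": 0.01}]}}

```text
time: 7.78
position: [0.4682, -0.2846, 0.1998]
tcp_rot: [-0.031, 1.0, -0.0, 0.001]
contact_force: [0.4, 0.6, -2.6]
grip_width: 0.265
grasp_force: 61.3
```

```bash
python3 - <<'E'
from h import *
np.set_printoptions(precision=4,suppress=True)
s=manip.grab_frame('scene'); t=manip.grab_frame('top')
a=cv2.resize(s[150:270,270:400],(390,360),interpolation=cv2.INTER_CUBIC); b=cv2.resize(t[140:270,210:345],(405,390))
c=np.zeros((390,800,3),np.uint8); c[:360,:390]=a; c[:,395:800]=b
cv2.imwrite('pics/c5.png',c)
o=manip.observe(); print(o['time'],o['position'],o['tcp_rot'],o['grasp_force'],o['contact_force'])
E
```

```text
7.8833 [ 0.4642 -0.2822  0.1955] [-0.031   0.9995  0.0024 -0.0057] 61.225794553756714 [-0.3918  0.3038 -2.3732]
```

View pics/c5.png

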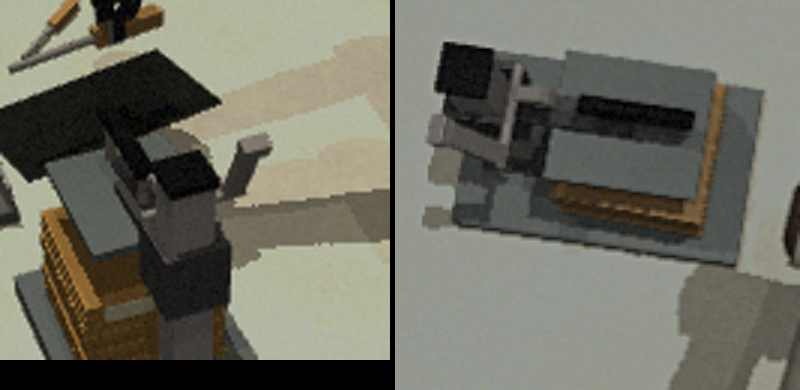

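The lever is thrown back, its end at top-crop (437,130), so it holds. Next I'll lay the rod down on the mat.

Request:
{"api": "jog_arm", "payload": {"series": [{"dx": 0,"dy": 0,"dz": 0.03,"spin": 0,"claw": 0.01},{"dx": 0,"dy": 0,"dz": 0.06,"spin": 0,"claw": 0.01},{"dx": 0,"dy": 0,"dz": 0.09,"spin": 0,"claw": 0.01},{"dx": 0,"dy": 0,"dz": 0.105,"spin": 0,"claw": 0.01},{"dx": 0,"dy": 0,"dz": 0.112,"spin": 0,"claw": 0.01},{"dx": 0,"dy": 0,"dz": 0.116,"spin": 0,"claw": 0.01},{"dx": 0,"dy": 0,"dz": 0.118,"spin": 0,"claw": 0.01},{"dx": 0,"dy": 0,"dz": 0.118,"spin": 0,"claw": 0.01},{"dx": 0,"dy": 0,"dz": 0.118,"spin": 0,"claw": 0.01}]}}

```text
time: 8.63
position: [0.4689, -0.2826, 0.084]
tcp_rot: [-0.033, 0.999, -0.001, 0.001]
contact_force: [0.1, -0.4, -1.6]
grip_width: 0.262
grasp_force: 61.3
```

Request:
{"api": "jog_arm", "payload": {"series": [{"dx": 0,"dy": 0,"dz": 0.002,"spin": 0,"claw": 0.01},{"dx": 0,"dy": 0,"dz": 0.0035,"spin": 0,"claw": 0.01},{"dx": 0,"dy": 0,"dz": 0.0035,"spin": 0,"claw": 0.01},{"dx": 0,"dy": 0,"dz": 0.0035,"spin": 0,"claw": 0.035},{"dx": 0,"dy": 0,"dz": 0.0035,"spin": 0,"claw": 0.05},{"dx": 0,"dy": 0,"dz": 0.0035,"spin": 0,"claw": 0.05},{"dx": 0,"dy": 0,"dz": 0.0035,"spin": 0,"claw": 0.05},{"dx": 0,"dy": 0,"dz": -0.02,"spin": 0,"claw": 0.05},{"dx": 0,"dy": 0,"dz": -0.05,"spin": 0,"claw": 0.05},{"dx": 0,"dy": 0,"dz": -0.09,"spin": 0,"claw": 0.05},{"dx": 0,"dy": 0,"dz": -0.13,"spin": 0,"claw": 0.05},{"dx": 0,"dy": 0,"dz": -0.17,"spin": 0,"claw": 0.03},{"dx": 0,"dy": 0,"dz": -0.21,"spin": 0,"claw": 0.0},{"dx": 0,"dy": 0,"dz": -0.25,"spin": 0,"claw": 0.0},{"dx": 0,"dy": 0,"dz": -0.29,"spin": 0,"claw": 0.0},{"dx": 0,"dy": 0,"dz": -0.316,"spin": 0,"claw": 0.0},{"dx": 0,"dy": 0,"dz": -0.316,"spin": 0,"claw": 0.0},{"dx": 0,"dy": 0,"dz": -0.316,"spin": 0,"claw": 0.0}]}}

```text
time: 10.13
position: [0.4681, -0.2823, 0.4002]
tcp_rot: [-0.032, 0.999, -0.0, 0.002]
contact_force: [-0.0, -0.6, -0.8]
grip_width: 0.001
grasp_force: 0.0
```

```bash
python3 - <<'E'
from h import *
np.set_printoptions(precision=4,suppress=True)
t=manip.grab_frame('top');cv2.imwrite('pics/t6.png',t); c=manip.calibration('wrist'); im=manip.grab_frame('wrist'); cv2.imwrite('pics/w6.png',im)
o=manip.observe(); print(o['time'],o['position'],o['tcp_rot'],o['contact_force'],o['grip_width'])
def orange(im,n,c=None):
    m=cv2.inRange(cv2.cvtColor(im,cv2.COLOR_BGR2HSV),(5,80,70),(25,255,255))
    for k in cv2.findContours(m,0,2)[0]:
        if cv2.contourArea(k)>100: q=cv2.minAreaRect(k); print(n,np.round(q[0]),np.round(q[1]),onz(n,q[0],.028,c))
orange(im,'wrist',c)
E
```

```text
10.2333 [ 0.4676 -0.282   0.3971] [-0.0323  0.9995  0.0007 -0.0009] [0.2282 0.0635 0.1266] -0.00018653366343767834
wrist [566. 310.] [101. 117.] [0.7215 0.2056 0.028 ]
wrist [510. 292.] [ 5. 92.] [0.6889 0.0865 0.028 ]
wrist [491. 278.] [ 6. 84.] [0.6607 0.0436 0.028 ]
wrist [483. 271.] [ 6. 79.] [0.6466 0.024  0.028 ]
wrist [488. 256.] [36. 98.] [0.6164 0.026  0.028 ]
wrist [319. 146.] [64. 15.] [ 0.4432 -0.2844  0.028 ]
wrist [156. 115.] [50. 10.] [ 0.4125 -0.5338  0.028 ]
```

The rod is back on the mat at (0.443,-0.284). Now I'll move the closed fingers above the handle bar.

Request:
{"api": "jog_arm", "payload": {"series": [{"dx": -0.196,"dy": 0.343,"dz": 0,"spin": 0,"claw": 0},{"dx": -0.196,"dy": 0.343,"dz": 0,"spin": 0,"claw": 0},{"dx": -0.196,"dy": 0.343,"dz": 0,"spin": 0,"claw": 0},{"dx": -0.196,"dy": 0.343,"dz": 0,"spin": 0,"claw": 0},{"dx": -0.196,"dy": 0.343,"dz": 0,"spin": 0,"claw": 0},{"dx": -0.196,"dy": 0.343,"dz": 0,"spin": 0,"claw": 0},{"dx": -0.196,"dy": 0.343,"dz": 0,"spin": 0,"claw": 0},{"dx": -0.196,"dy": 0.343,"dz": 0,"spin": 0,"claw": 0},{"dx": -0.196,"dy": 0.343,"dz": 0,"spin": 0,"claw": 0},{"dx": -0.196,"dy": 0.343,"dz": 0,"spin": 0,"claw": 0},{"dx": -0.196,"dy": 0.343,"dz": 0,"spin": 0,"claw": 0},{"dx": -0.196,"dy": 0.343,"dz": 0,"spin": 7,"claw": 0},{"dx": -0.196,"dy": 0.343,"dz": 0,"spin": 12,"claw": 0},{"dx": -0.196,"dy": 0.343,"dz": 0,"spin": 12,"claw": 0},{"dx": -0.196,"dy": 0.343,"dz": 0,"spin": 12,"claw": 0}]}}

```text
time: 11.48
position: [0.641, 0.0721, 0.397]
tcp_rot: [0.071, 0.997, -0.001, -0.001]
contact_force: [0.2, -0.8, 0.5]
grip_width: -0.004
grasp_force: 0.0
```

Request:
{"api": "jog_arm", "payload": {"series": [{"dx": 0,"dy": 0,"dz": 0.02,"spin": 0,"claw": 0},{"dx": 0,"dy": 0,"dz": 0.035,"spin": 0,"claw": 0},{"dx": 0,"dy": 0,"dz": 0.045,"spin": 0,"claw": 0},{"dx": 0,"dy": 0,"dz": 0.05,"spin": 0,"claw": 0},{"dx": 0,"dy": 0,"dz": 0.054,"spin": 0,"claw": 0},{"dx": 0,"dy": 0,"dz": 0.058,"spin": 0,"claw": 0},{"dx": 0,"dy": 0,"dz": 0.062,"spin": 0,"claw": 0},{"dx": 0,"dy": 0,"dz": 0.066,"spin": 0,"claw": 0},{"dx": 0,"dy": 0,"dz": 0.07,"spin": 0,"claw": 0},{"dx": 0,"dy": 0,"dz": 0.075,"spin": 0,"claw": 0}]}}

```text
time: 12.32
position: [0.6414, 0.0723, 0.3239]
tcp_rot: [0.072, 0.997, -0.0, 0.001]
contact_force: [-2.6, -3.5, 4.8]
grip_width: -0.003
grasp_force: 1.9
```

```bash
python3 - <<'E'
from h import *
np.set_printoptions(precision=4,suppress=True)
s=manip.grab_frame('scene'); t=manip.grab_frame('top')
a=cv2.resize(s[130:270,250:400],(450,420),interpolation=cv2.INTER_CUBIC); b=cv2.resize(t[140:270,230:345],(345,390))
c=np.zeros((420,800,3),np.uint8); c[:,:450]=a; c[:390,455:800]=b
cv2.imwrite('pics/c7.png',c)
o=manip.observe(); print(o['time'],o['position'],o['tcp_rot'],o['contact_force'])
E
```

```text
12.4167 [0.6415 0.0727 0.3223] [ 0.0723  0.9974  0.0001 -0.0001] [-0.2428 -0.1458 -0.1388]
```

View pics/c7.png

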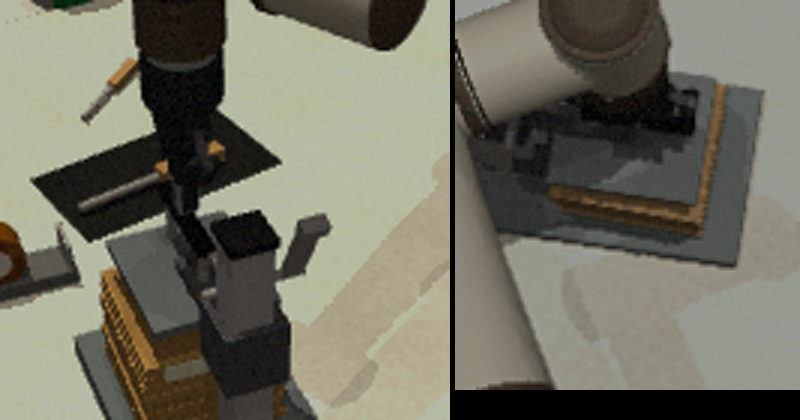

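The fingertips sit on the bar, the carriage is going down at about 5 N, and the lever is still thrown back. I'll carry on down in small steps.

Request:
{"api": "jog_arm", "payload": {"series": [{"dx": 0,"dy": 0,"dz": 0.004,"spin": 0,"claw": 0},{"dx": 0,"dy": 0,"dz": 0.008,"spin": 0,"claw": 0},{"dx": 0,"dy": 0,"dz": 0.012,"spin": 0,"claw": 0},{"dx": 0,"dy": 0,"dz": 0.016,"spin": 0,"claw": 0},{"dx": 0,"dy": 0,"dz": 0.02,"spin": 0,"claw": 0},{"dx": 0,"dy": 0,"dz": 0.023,"spin": 0,"claw": 0},{"dx": 0,"dy": 0,"dz": 0.026,"spin": 0,"claw": 0},{"dx": 0,"dy": 0,"dz": 0.028,"spin": 0,"claw": 0},{"dx": 0,"dy": 0,"dz": 0.03,"spin": 0,"claw": 0}]}}

```text
time: 13.17
position: [0.6417, 0.0728, 0.2933]
tcp_rot: [0.072, 0.997, 0.0, 0.0]
contact_force: [0.6, 0.2, 2.9]
grip_width: 0.003
grasp_force: 1.6
```

Request:
{"api": "jog_arm", "payload": {"series": [{"dx": 0,"dy": 0,"dz": 0.002,"spin": 0,"claw": 0},{"dx": 0,"dy": 0,"dz": 0.004,"spin": 0,"claw": 0},{"dx": 0,"dy": 0,"dz": 0.006,"spin": 0,"claw": 0}]}}

```text
time: 13.42
position: [0.6417, 0.0728, 0.2894]
tcp_rot: [0.072, 0.997, -0.0, 0.001]
contact_force: [-4.1, 1.5, 16.0]
grip_width: 0.005
grasp_force: 8.0
```

Request:
{"api": "jog_arm", "payload": {"series": [{"dx": 0,"dy": 0,"dz": 0.002,"spin": 0,"claw": 0},{"dx": 0,"dy": 0,"dz": 0.004,"spin": 0,"claw": 0}]}}

```text
time: 13.58
position: [0.6416, 0.0728, 0.2893]
tcp_rot: [0.071, 0.997, -0.0, 0.002]
contact_force: [-8.8, 2.8, 27.7]
grip_width: 0.002
grasp_force: 13.7
```

Request:
{"api": "jog_arm", "payload": {"series": [{"dx": 0,"dy": 0,"dz": -0.006,"spin": 0,"claw": 0},{"dx": 0,"dy": 0,"dz": -0.02,"spin": 0,"claw": 0},{"dx": 0,"dy": 0,"dz": -0.05,"spin": 0,"claw": 0},{"dx": 0,"dy": 0,"dz": -0.09,"spin": 0,"claw": 0},{"dx": 0,"dy": 0,"dz": -0.12,"spin": 0,"claw": 0},{"dx": 0,"dy": -0.04,"dz": -0.13,"spin": 0,"claw": 0},{"dx": 0,"dy": -0.08,"dz": -0.13,"spin": 0,"claw": 0},{"dx": 0,"dy": -0.12,"dz": -0.13,"spin": 0,"claw": 0},{"dx": 0,"dy": -0.16,"dz": -0.13,"spin": 0,"claw": 0},{"dx": 0,"dy": -0.2,"dz": -0.13,"spin": 0,"claw": 0},{"dx": 0,"dy": -0.24,"dz": -0.13,"spin": 0,"claw": 0},{"dx": 0,"dy": -0.24,"dz": -0.13,"spin": 0,"claw": 0}]}}

```text
time: 14.58
position: [0.6049, -0.1703, 0.4119]
tcp_rot: [0.076, 0.997, -0.0, -0.002]
contact_force: [0.3, 0.3, -0.1]
grip_width: 0.003
grasp_force: 0.0
```

```bash
python3 - <<'E'
from h import *
np.set_printoptions(precision=4,suppress=True)
print('carton corner',two('top',(320.2,168.4),'scene',(283.7,220)))
s=manip.grab_frame('scene'); s0=cv2.imread('pics/scene0.png')
# column through plate -y edge: brightness/hue profile before & after
for i in (s0,s):
    h=cv2.cvtColor(i,cv2.COLOR_BGR2HSV); print([('O' if (5<h[r,303,0]<25 and h[r,303,1]>90) else 'g')+str(h[r,303,2]) for r in range(205,262,2)])
o=manip.observe(); print(o['time'],o['position'],o['contact_force'])
E
```

```text
carton corner (array([ 0.6996, -0.0112,  0.1384]), np.float64(0.0006273787914803441))
['g84', 'g87', 'g90', 'g93', 'g92', 'g93', 'g90', 'g93', 'g96', 'g95', 'g95', 'g98', 'g95', 'g96', 'g97', 'g46', 'O45', 'O55', 'O53', 'O54', 'O59', 'O56', 'O78', 'O137', 'O62', 'O54', 'O64', 'O66', 'O60']
['g169', 'g166', 'g168', 'g167', 'g166', 'g84', 'g81', 'g82', 'g80', 'g85', 'g80', 'g85', 'g84', 'g94', 'g99', 'g95', 'g97', 'g96', 'g97', 'g94', 'g93', 'g97', 'g72', 'g47', 'O66', 'O53', 'O63', 'O67', 'O62']
14.6333 [ 0.6055 -0.168   0.4118] [ 0.7471  0.2332 -1.1179]
```

The carton top triangulates to 0.138 m, and the plate underside comes out at about 0.139 m, so the plate is on the pile. Handing in.

```bash
python3 -c "
from cell import manip
print(manip.sign_off())"
```

```text
the job is handed in; nothing more can be done
None
```

I flicked the pawl over with the rod and it stayed thrown back, laid the rod back on its mat, pushed the hold-down plate down until it rested on the pile, and handed the job in; the sign-off gave no verdict.

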